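Issue the hardener tin from behind the glue bottles

TASK

The yellow hardener tin is boxed in on the blue spill tray by three white glue bottles. Lift the bottles out and stand all three on the set-down tray, then set the tin in the middle of the scale's pan, and only then stand each bottle back in the blue tray, centred on the round mark of its own cap colour. Keep everything upright, set it down gently instead of letting it drop, and leave the little amber bottle undisturbed.

Things in the scene. Friction and masses are not known exactly. Their poses are not given: they have to be found in the camera images.
- bottle_red: white round glue bottle, red cap and red label band; 130 mm tall, body 56 mm in diameter from the foot up to 92 mm, then a shoulder and a cap 42 mm in diameter from 106 to 130 mm; about 0.28 kg. Origin: centre of its underside, z up the bottle. At the start it stands on the mark of its colour.
- bottle_black: white round glue bottle, black cap and black label band; 130 mm tall, body 56 mm in diameter from the foot up to 92 mm, then a shoulder and a cap 42 mm in diameter from 106 to 130 mm; about 0.28 kg. Origin: centre of its underside, z up the bottle. At the start it stands on the mark of its colour.
- bottle_green: white round glue bottle, green cap and green label band; 130 mm tall, body 56 mm in diameter from the foot up to 92 mm, then a shoulder and a cap 42 mm in diameter from 106 to 130 mm; about 0.28 kg. Origin: centre of its underside, z up the bottle. At the start it stands on the mark of its colour.
- mark_red: flat round red mark, 84 mm in diameter, on the blue spill tray's floor: the place of the bottle with the red cap. Origin: its centre, at floor level (4 mm above the table), where the bottle's foot stands; z up. x, y: the tray's own axes, the same for all three marks; -x is the tray's long front edge, towards the robot.
- mark_black: flat round black mark, 84 mm in diameter, on the blue spill tray's floor: the place of the bottle with the black cap. Origin: its centre, at floor level (4 mm above the table), where the bottle's foot stands; z up. Layout of the marks: two lie 66 mm to the +y and -y side of the tin's starting place, the third 66 mm in front (-x) of it; which colour is where changes.
- mark_green: flat round green mark, 84 mm in diameter, on the blue spill tray's floor: the place of the bottle with the green cap. Origin: its centre, at floor level (4 mm above the table), where the bottle's foot stands; z up. The spill tray is fixed, 240 mm (x) by 320 mm (y), rim 25 mm above the table; its centre lies 45 mm to the -x side of the tin's starting place.
- tin: round yellow tin with steel seams and a press-on lid, 60 mm in diameter, 50 mm tall, about 0.25 kg. Origin: centre of its underside, z up. At the start it stands in the spill tray, amid the three bottles, about 8 mm from each.
- set_down_tray: fixed steel tray with a black mat, 300 mm (its x) by 140 mm (its y), at one side of the blue tray (left or right, it changes); 3 mm walls, rim 12 mm above the table. Origin: centre of its underside, at table level; bottles stand on the floor 3 mm higher. Room for three in a row along x, 85 mm apart.
- scale_pan (a point): centre of the top face of the bench scale's square steel pan, 135 mm by 135 mm, 52 mm above the table; rigid, fixed; z up. The scale's grey body, 200 mm (x) by 170 mm (y) and 40 mm high, reaches 122 mm from this point to -x, where the display is, and 78 mm to +x. It stands at the other side of the blue tray from the set-down tray.
- amber_bottle: little amber glass bottle with a white cap and label, 36 mm in diameter, 80 mm tall, loose in one front corner of the spill tray, about 65 mm in front of (-x) and 115 mm to one side of the tray's centre. Origin: centre of its underside. To be left alone. An aluminium pot of brushes, 48 mm in diameter and 110 mm tall, stands in the other front corner.
Things that resemble listed ones, but are neither listed nor needed, are in the scene too. Leave any pink or red look-alike of the tin alone.

How it is judged (in metres and radians):
On the way, in this order (a step that is already met when the one before it is completed fails the run):
1. all three bottles stand upright and released on the set-down tray while the tin has not yet been brought to the scale (x of bottle_red in the frame of set_down_tray between -0.14 and 0.14 m and y of bottle_red in the frame of set_down_tray between -0.06 and 0.06 m and z of each of bottle_red, bottle_black, bottle_green in the frame of set_down_tray below 0.01 m and angle between each of bottle_red, bottle_black, bottle_green's own z axis and vertical below 0.12 rad and linear speed of each of bottle_red, bottle_black, bottle_green below 0.02 m/s and angular speed of each of bottle_red, bottle_black, bottle_green below 0.2 rad/s and contact force between the fingers and bottle_red below 0.3 N and x of bottle_black in the frame of set_down_tray between -0.14 and 0.14 m and y of bottle_black in the frame of set_down_tray between -0.06 and 0.06 m and contact force between the fingers and bottle_black below 0.3 N and x of bottle_green in the frame of set_down_tray between -0.14 and 0.14 m and y of bottle_green in the frame of set_down_tray between -0.06 and 0.06 m and contact force between the fingers and bottle_green below 0.3 N and distance between tin and scale_pan above 0.1 m), for 0.2 s.
2. the tin stands upright and released in the middle of the scale's pan while the bottles are still on the set-down tray (distance between tin and scale_pan below 0.02 m and angle between tin's own z axis and vertical below 0.12 rad and linear speed of tin below 0.02 m/s and angular speed of tin below 0.2 rad/s and contact force between the fingers and tin below 0.3 N and horizontal distance between each of bottle_red, bottle_black, bottle_green and set_down_tray below 0.16 m), for 0.2 s.
At the end, for the whole second after the job is handed in: each bottle stands upright, released and at rest on the mark of its cap colour (foot centre within 12 mm of the mark's centre), the tin stands upright, released and at rest on the scale's pan (within 20 mm of the centre), and the amber bottle stands upright within 20 mm of where it was (distance between bottle_red and mark_red below 0.012 m and angle between each of bottle_red, bottle_black, bottle_green, tin, amber_bottle's own z axis and vertical below 0.12 rad and linear speed of each of bottle_red, bottle_black, bottle_green, tin below 0.02 m/s and angular speed of each of bottle_red, bottle_black, bottle_green, tin below 0.2 rad/s and contact force between the fingers and bottle_red below 0.3 N and distance between bottle_black and mark_black below 0.012 m and contact force between the fingers and bottle_black below 0.3 N and distance between bottle_green and mark_green below 0.012 m and contact force between the fingers and bottle_green below 0.3 N and distance between tin and scale_pan below 0.02 m and contact force between the fingers and tin below 0.3 N and distance of amber_bottle from where it was at the start of the episode below 0.02 m); the robot touches nothing.
It fails at once if a bottle, the tin or the amber bottle is tipped by more than about 35 degrees (angle between any of bottle_red, bottle_black, bottle_green, tin, amber_bottle's own z axis and vertical above 0.6 rad).
It fails at once if a bottle or the tin is dropped (falls freely, faster than 0.5 m/s, out of the fingers) ((linear speed of bottle_red above 0.5 m/s and contact force between the fingers and bottle_red below 0.05 N) or (linear speed of bottle_black above 0.5 m/s and contact force between the fingers and bottle_black below 0.05 N) or (linear speed of bottle_green above 0.5 m/s and contact force between the fingers and bottle_green below 0.05 N) or (linear speed of tin above 0.5 m/s and contact force between the fingers and tin below 0.05 N)).
It fails at once if the amber bottle is pushed more than 20 mm (distance of amber_bottle from where it was at the start of the episode above 0.02 m).
It also fails if it takes over 144 s, if anything falls off the work surface, if the arm or the gripper's body presses on something with over 40 N, if the wrist force passes 120 N, or if a joint passes its speed limit or range.

ROBOT

A 6-joint arm with a two-finger parallel gripper is mounted at the origin on the work surface. World frame = base frame: x ahead of the robot, y to its left, z up, the work surface at z = 0. Lengths are in mm, angles in rad, forces in N, time in s.
With the tool pointing down it reaches from about 275 to 825 mm from the base axis. Payload 4.9 kg.
Tool frame: the origin (TCP) lies midway between the tips of the shut fingers; the grasp point (between the pads) lies 19 mm behind it (r.grip_point_offset is the distance from the TCP to the grasp point, in mm); z points along the fingers, y is the line along which they close (so a half turn about z gives the same grasp; the last joint's range is limited). The gripper opens to 85 mm and grips with 20 to 120 N. Pads are 22 mm wide; open, the fingers measure 114 mm over their backs; the gripper's body (76 mm by 85 mm) begins 54 mm behind the grasp point. The pads swing forward as they close: fully open they stand 13 mm farther back than shut.
Start: joints at [-1.28, 0.326, -0.193, 1.052, 0, 1.437], TCP at [226.69, -501.129, 231.281] pointing down, gripper open.
Joint ranges: [-2.65, 2.65], [-0.97, 1.79], [-1.3, 1.35], [-1.93, 2.1], [-1.47, 1.37], [-3.14, 3.14]. Speed limits (rad/s): [2.57, 2.57, 3.14, 3.14, 3.14, 3.14].

INTERFACE

Orientations are given as a rotation vector (axis times angle).
In Python, from bench import r gives the robot as it stands. The module is installed in compiled form; this text tells all that it offers. Calls block until the motion is done:
- r.goto(position, orientation): joint-space move of the TCP to a pose.
- r.servo_line(position, frame=None, vel=150, threshold=None): straight line of the TCP; frame=None keeps the orientation; vel is the mean speed in mm/s. With threshold (N) it stops when the force on the tool has changed by that much, and returns True; else False.
- r.movej(angles): joint-space move.
- r.gripper_open() and r.close(squeeze=None): open the fingers fully, or close them until they stop; squeeze is the grip in N (None keeps the last).
- r.wait(seconds).
- r.ik(position, orientation): joint angles nearest the present ones, or None.
- r.grab_frame(name): name is "side" or "top" or "wrist"; returns a dict with "color" (400x640x3 uint8, blue, green, red), "depth" (400x640 float32, mm along the optical axis (not along the pixel's ray), 0 where there is no reading), "fx", "fy", "cx", "cy" (pixels), "eye" and "attitude" of the camera in the world; the wrist camera has in their place "mount" (4x4, takes a point from camera to tool coordinates, whose origin is the TCP and whose axes are the flange's). Camera axes: x right, y down, z forward; pixel columns grow to the right and rows downward; lengths in mm; the calibration is good to about 2 mm. A picture is of the moment at which its call begins: read the wrist's pose just before it.
A pose or a line that the arm cannot do raises r.MotionError and nothing moves.
- r.close_job(): hands the job in; it is judged then, once.
Trained networks look in the newest picture that a camera, given by its name, has taken for a name from the list of things; names that differ only in an ending like _2 or _b are one class to them, and where a whole thing is asked for, a point or a joint stands for the part that bears it (a point fixed in the world has none). Each returns a list of dicts, best first, with "confidence" (0 to 1); they miss things now and then, are a little off and sometimes report something else, mostly with a low value. They report only what shows in the picture. A call takes as long as a camera call. They do not tell look-alikes from the thing itself.
- r.masks_of(camera, query): "mask" (400x640 bool, what is visible of it) and "location" ([row, column] in pixels, amid what is visible of it).
Readings, each from a call of its own:
- r.read_time_s(): time.
- r.read_joints(): joint angles.
- r.read_joint_vel(): joint speeds.
- r.read_joint_torque(): joint torques, N m.
- r.read_tcp_pos(): TCP position.
- r.read_tool_rot(): TCP orientation.
- r.read_contact_force(): force on the tool from outside, world axes, zero at the start.
- r.read_moment(): the same for the moment, N m.
- r.read_grip_width(): opening from 0.0 (shut) to 1.0 (fully open).
- r.read_grip_force(): force on a finger pad.
Only numpy, scipy, OpenCV 4.12 (cv2) and the standard library are available. Lean on these libraries where they do the work, as an engineer would, in place of code of your own. Each camera call takes 0.05 s, during which the arm holds its last target. There are 200 camera calls.

## Working session

There is one attempt and no reset: what is moved stays moved. The work goes in short steps, each a Python script; the robot and the scene stay as the last script left them, time stands still between calls to the robot, and variables do not carry over. Pictures are saved under pics/ and viewed, at most 14 in all, crops included, and the job is handed in when it is done.

```bash
mkdir -p pics
cat > h.py <<'E'
import numpy as np, cv2
from scipy.spatial.transform import Rotation as R
from bench import r
def cloud(f):
    d=f["depth"]; v,u=np.mgrid[:d.shape[0],:d.shape[1]]
    P=np.stack([(u-f["cx"])/f["fx"]*d,(v-f["cy"])/f["fy"]*d,d],-1)
    if "mount" in f:
        M=np.array(f["mount"]); P=P@M[:3,:3].T+M[:3,3]
        return P@f["Rt"].T+f["pt"]
    A=np.array(f["attitude"]); A=A if A.shape==(3,3) else R.from_rotvec(A).as_matrix()
    return P@A.T+np.array(f["eye"])
def grab(n):
    if n=="wrist":
        p=np.array(r.read_tcp_pos()); q=R.from_rotvec(r.read_tool_rot()).as_matrix()
    f=r.grab_frame(n)
    if n=="wrist": f["pt"],f["Rt"]=p,q
    return f
E
python3 - <<'E'
from h import *
for n in ("top","side"):
    f=grab(n); cv2.imwrite(f"pics/{n}0.png",f["color"]); P=cloud(f)
    print(n,f["eye"],np.round(f["attitude"],3),f["fx"])
    for q in ["bottle_red","bottle_black","bottle_green","tin","set_down_tray","scale_pan","amber_bottle","mark_red","mark_black","mark_green"]:
        for m in r.masks_of(n,q)[:3]:
            k=m["mask"]&(f["depth"]>0); X=P[k]
            if len(X): print(q,round(m["confidence"],2),np.round(m["location"]),k.sum(),np.round(np.median(X,0)),np.round(np.percentile(X,2,0)),np.round(np.percentile(X,98,0)))
print(r.read_tool_rot(),r.read_time_s())
E
```

```text
top [408.67811922 -27.6986253  868.29998074] [-2.154  2.127 -0.085] 405.304370059116
bottle_red 0.84 [153. 362.] 876 [595. -76. 107.] [ 579. -104.   13.] [623. -53. 135.]
bottle_black 0.91 [137. 296.] 899 [617.  48. 106.] [601.  25.  18.] [646.  74. 135.]
bottle_green 0.74 [176. 325.] 775 [544.  -4. 129.] [526. -28.  22.] [570.  22. 135.]
tin 0.86 [118. 215.] 807 [677. 238.  49.] [654. 214.   5.] [709. 269.  53.]
tin 0.69 [145. 332.] 740 [616. -15.  54.] [590. -42.   4.] [647.  14.  58.]
tin 0.57 [275. 350.] 761 [358. -56.  50.] [330. -84.  -0.] [385. -28.  53.]
set_down_tray 0.74 [139. 297.] 872 [616.  47. 106.] [601.  25.  19.] [644.  72. 135.]
set_down_tray 0.69 [197. 478.] 10828 [ 522. -329.    2.] [ 376. -402.   -1.] [ 675. -250.   12.]
scale_pan 0.6 [218. 165.] 7921 [459. 325.  48.] [366. 248.  22.] [557. 414.  53.]
amber_bottle 0.7 [207. 372.] 310 [492. -97.  58.] [ 477. -118.    3.] [512. -82.  85.]
amber_bottle 0.64 [175. 324.] 772 [544.  -4. 129.] [526. -28.  25.] [570.  22. 135.]
mark_red 0.85 [169. 358.] 450 [586. -74.   3.] [ 566. -119.    0.] [632. -41.  24.]
mark_black
[... 514 characters left out ...]
10.] 1106 [677. 257.  50.] [656. 221.   3.] [712. 275.  55.]
tin 0.71 [196. 294.] 488 [607.   1.  54.] [580. -38.   9.] [634.  17.  69.]
tin 0.68 [211. 400.] 813 [361. -37.  47.] [333. -81.   3.] [389. -25.  55.]
set_down_tray 0.83 [141. 361.] 3396 [ 521. -329.    5.] [ 380. -401.    2.] [ 679. -247.   15.]
scale_pan 0.81 [351. 299.] 11866 [459. 357.  50.] [367. 258.  20.] [556. 425.  55.]
amber_bottle 0.67 [182. 349.] 430 [495. -88.  50.] [ 480. -106.    8.] [513. -80.  85.]
mark_black 0.81 [226. 274.] 268 [619.  70.   6.] [594.  22.   3.] [672.  91.   8.]
mark_green 0.79 [217. 320.] 232 [535.  13.   6.] [517. -28.   3.] [595.  37.   9.]
[-3.07097101e+00 -6.62210092e-01  8.69225490e-06] 1.1
```

View pics/top0.png

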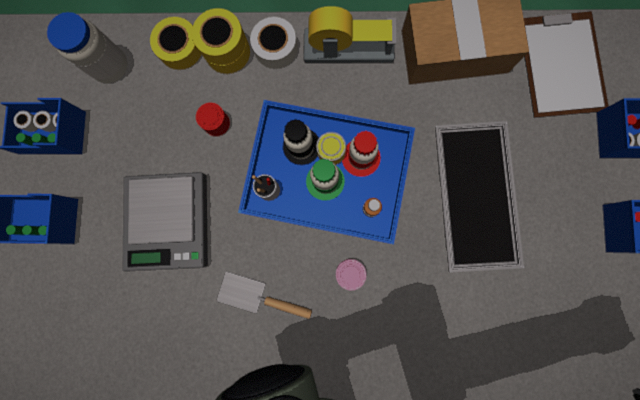

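View pics/side0.png

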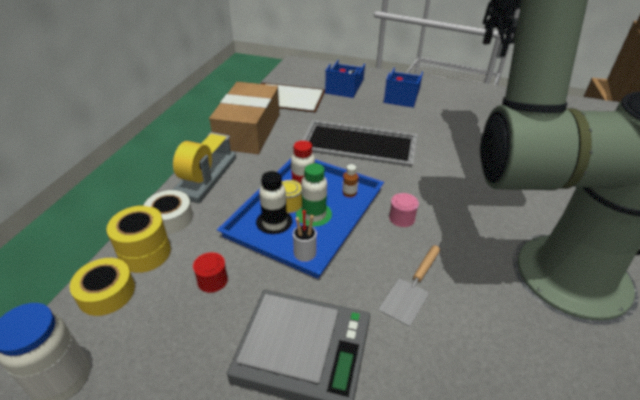

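Run:
```python
from h import *
f=grab("top"); P=cloud(f); g=f["color"].astype(int)
def at(X): return np.round([X[:,:2].mean(0),(np.percentile(X[:,:2],1,0)+np.percentile(X[:,:2],99,0))/2],1).tolist()
def pick(q,zlo,zhi,lo=(0,-9e3),hi=(2000,9e3)):
    for m in r.masks_of("top",q):
        X=P[m["mask"]&(f["depth"]>0)]
        c=np.median(X,0)[:2]
        if (c<lo).any() or (c>hi).any(): continue
        X=X[(X[:,2]>zlo)&(X[:,2]<zhi)]
        print(q,round(m["confidence"],2),at(X) if len(X)>5 else None,len(X),np.round(cv2.minAreaRect(X[:,:2].astype(np.float32)),1) if 0 else cv2.minAreaRect(X[:,:2].astype(np.float32)) if len(X)>5 else '')
for c in ("red","black","green"): pick("bottle_"+c,126,140)
pick("tin",46,62); pick("amber_bottle",76,90); pick("set_down_tray",-5,20); pick("scale_pan",46,62)
# pan via height window
k=(P[...,2]>46)&(P[...,2]<58)&(abs(P[...,0]-470)<130)&(P[...,1]>230)&(P[...,1]<440)&(f["depth"]>0)
print("pan",k.sum(),cv2.minAreaRect(P[k][:,:2].astype(np.float32)),at(P[k]))
# blue tray colour
b=(g[...,0]>g[...,2]+50)&(f["depth"]>0)&(P[...,2]<30)&(abs(P[...,0]-570)<170)&(abs(P[...,1])<200)
print("blue",cv2.minAreaRect(P[b][:,:2].astype(np.float32)))
```

```text
bottle_red 0.63 [[605.5, -78.5], [606.0, -78.6]] 391 ((605.8021850585938, -78.70372772216797), (40.21996307373047, 40.56977844238281), 29.491540908813477)
bottle_black 0.57 [[628.3, 51.8], [629.0, 52.3]] 393 ((630.0521240234375, 52.12209701538086), (42.310218811035156, 41.01845169067383), 14.709641456604004)
bottle_green 0.81 [[552.7, -2.6], [552.7, -3.1]] 392 ((552.793701171875, -1.8986797332763672), (41.209754943847656, 40.4324951171875), 54.184486389160156)
bottle_green 0.26 [[571.8, -8.1], [571.2, -8.5]] 7 ((571.7659912109375, -8.773649215698242), (17.359283447265625, 1.783111333847046), 73.56639862060547)
tin 0.96 [[681.9, 242.2], [681.9, 241.8]] 572 ((682.4248657226562, 243.12486267089844), (59.67839050292969, 55.46540069580078), 39.59449005126953)
tin 0.83 [[618.2, -14.5], [618.4, -14.3]] 662 ((619.33154296875, -14.546379089355469), (59.032161712646484, 59.12993240356445), 73.36894989013672)
tin 0.71 [[358.0, -57.6], [358.6, -58.9]] 703 ((357.8031921386719, -58.04771423339844), (59.019596099853516, 55.699790954589844), 0.5277159214019775)
amber_bottle 0.55 [[494.4, -99.5], [494.5, -99.7]] 101 ((494.5779113769531, -99.68071746826172), (19.928058624267578, 20.660451889038086), 27.992109298706055)
amber_bottle 0.23 None 0 
set_down_tray 0.78 [[522.7, -327.9], [525.2, -325.1]] 10668 ((526.008056640625, -327.25482177734375), (311.8866882324219, 158.59603881835938), 3.722299575805664)
scale_pan 0.74 [[482.5, 335.2], [483.4, 335.7]] 4185 ((483.56634521484375, 335.80279541015625), (135.22018432617188, 135.6538543701172), 3.515403985977173)
pan 4185 ((483.56634521484375, 335.80279541015625), (135.22018432617188, 135.6538543701172), 3.515403985977173) [[482.5, 335.2], [483.4, 335.7]]
blue ((579.7173461914062, -7.751922607421875), (336.31890869140625, 261.6042175292969), 79.22068786621094)
```

The top picture shows the yellow tin at (col 332, row 146), with black at (296,137), red at (362,153) and green at (325,176). Amber is at (372,207), the scale is left and the set-down tray right. The side view agrees. The bottle spacing fits the 66 mm layout to within 1 mm, with the tray yaw at about -10°. I'll start with red.

```bash
cat >> h.py <<'E'
YB=np.arctan2(-23.3,130.7); YS=np.radians(3.7); HI=210; ZG=65
def rot(psi): return (R.from_euler('z',psi)*R.from_euler('x',np.pi)).as_rotvec()
HOME={"red":(605.8,-78.6),"black":(629,52.1),"green":(552.7,-2.8),"tin":(618.3,-14.3)}
ex=np.array([np.cos(YS),np.sin(YS)]); C=np.array([525.,-327.])
SLOT={"red":C+85*ex,"black":C,"green":C-85*ex}
PAN=(483.6,335.8)
def carry(a,ya,za,b,yb,zb,via=None,grip=40):
    """pick at a (TCP z za), place at b (TCP z zb); yaws ya, yb"""
    r.gripper_open()
    if np.hypot(*(np.array(r.read_tcp_pos()[:2])-a))>1: r.goto([*a,HI],rot(ya))
    r.servo_line([*a,za],vel=150)
    r.close(grip); print("grip",round(r.read_grip_width(),3),round(r.read_grip_force(),1))
    r.servo_line([*a,za+15],vel=60); r.servo_line([*a,HI],vel=200)
    if via is not None: r.servo_line([*via,HI],vel=250)
    r.servo_line([*b,HI],rot(yb),vel=250); r.servo_line([*b,zb+12],vel=180)
    hit=r.servo_line([*b,zb-1.5],vel=25,threshold=5)
    z=r.read_tcp_pos()[2]; print("held",round(r.read_grip_width(),3),"hit",hit,"z",round(z,1),"t",r.read_time_s())
    r.gripper_open(); r.wait(.2); r.servo_line([*b,HI],vel=200); return z
E
python3 - <<'E'
from h import *
print(r.grip_point_offset)
for n,p,y in [(k,HOME[k],YB) for k in HOME]+[(k,SLOT[k],YS) for k in SLOT]+[("pan",PAN,0)]:
    print(n,[None if (q:=r.ik([*p,z],rot(y))) is None else np.round(q,2) for z in (65,HI)])
r.goto([*HOME["red"],HI],rot(YB))
z=carry(HOME["red"],YB,ZG,SLOT["red"],YS,ZG-1)
r.servo_line([*(SLOT["red"]+[-120,150]),HI],vel=250)
f=grab("top"); cv2.imwrite("pics/t1.png",f["color"])
E
```

```text
18.700000000000003
red [array([-0.25,  0.59, -0.24,  0.75,  0.  ,  3.07]), array([-0.25,  0.45, -0.06,  1.06,  0.  ,  3.07])]
black [array([-0.03,  0.62, -0.18,  0.78,  0.  , -3.  ]), array([-0.03,  0.49,  0.  ,  1.08,  0.  , -3.  ])]
green [array([-0.14,  0.5 , -0.4 ,  0.67,  0.  , -3.1 ]), array([-0.14,  0.35, -0.22,  1.  ,  0.  , -3.1 ])]
tin [array([-0.14,  0.6 , -0.21,  0.76,  0.  , -3.11]), array([-0.14,  0.47, -0.03,  1.07,  0.  , -3.11])]
red [array([-0.59,  0.71,  0.01,  0.87,  0.  ,  2.48]), array([-0.59,  0.6 ,  0.2 ,  1.16,  0.  ,  2.48])]
black [array([-0.68,  0.6 , -0.21,  0.76,  0.  ,  2.4 ]), array([-0.68,  0.47, -0.03,  1.07,  0.  ,  2.4 ])]
green [array([-0.78,  0.5 , -0.4 ,  0.67,  0.  ,  2.3 ]), array([-0.78,  0.34, -0.22,  1.  ,  0.  ,  2.3 ])]
pan [array([ 0.48,  0.55, -0.3 ,  0.72,  0.  , -2.66]), array([ 0.48,  0.41, -0.12,  1.04,  0.  , -2.66])]
grip 0.642 42.0
held 0.648 hit True z 65.2 t 8.9583
```

View pics/t1.png

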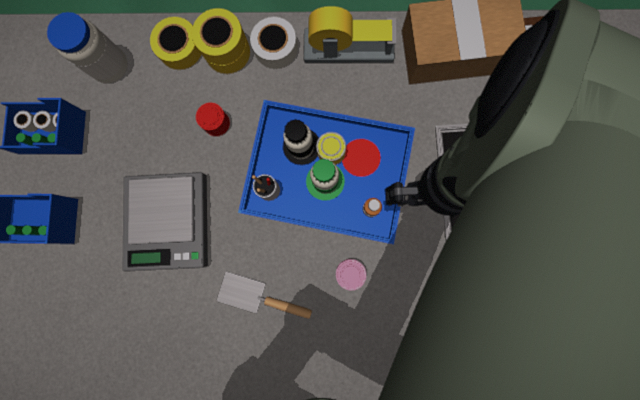

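The red mark is bare at (361,157) and the amber bottle hasn't moved. Joint 6 is close to its limit at this yaw, so I'll use the half-turn for the remaining moves.

```bash
sed -i 's/^def rot(psi): return (R.from_euler(.z.,psi)/def rot(psi): return (R.from_euler("z",psi+np.pi)/' h.py
python3 - <<'E'
from h import *
import json
Z={"red":65.2}
for k in ("green","black"):
    r.goto([*HOME[k],HI],rot(YB))
    Z[k]=carry(HOME[k],YB,ZG,SLOT[k],YS,ZG-1)
json.dump(Z,open("z.json","w"))
r.goto([*HOME["tin"],HI],rot(YB)); r.servo_line([500,230,HI+40],vel=300)
f=grab("top"); cv2.imwrite("pics/t2.png",f["color"]); P=cloud(f)
for q,lo,hi in [("bottle_red",126,145),("bottle_black",126,145),("bottle_green",126,145),("tin",46,62),("mark_red",-5,10),("mark_black",-5,10),("mark_green",-5,10),("amber_bottle",76,90)]:
    for m in r.masks_of("top",q)[:3]:
        X=P[m["mask"]&(f["depth"]>0)]; X=X[(X[:,2]>lo)&(X[:,2]<hi)]
        if len(X)>20: print(q,round(m["confidence"],2),np.round(cv2.minEnclosingCircle(X[:,:2].astype(np.float32))[0],1),np.round(X.mean(0),1),len(X))
E
```

```text
grip 0.641 41.3
held 0.644 hit True z 65.0 t 19.4417
grip 0.646 42.6
held 0.642 hit True z 65.2 t 28.7833
bottle_red 0.64 [ 610.  -320.8] [ 609.6 -320.5  131.5] 425
bottle_black 0.81 [ 524.5 -326.3] [ 524.  -325.3  131.4] 440
bottle_green 0.95 [ 440.2 -331.2] [ 440.3 -330.7  131.3] 453
bottle_green 0.68 [ 524.  -324.8] [ 523.6 -324.6  131.4] 415
tin 0.94 [358.  -56.5] [358.2 -56.6  50. ] 725
tin 0.74 [683.3 242.8] [682.6 242.3  50.1] 616
tin 0.68 [618.5 -14.2] [617.6 -14.2  53.9] 663
mark_red 0.56 [605.9 -78.6] [606.  -79.4   3.4] 1160
mark_black 0.75 [631.8  51.6] [631.1  52.8   3.4] 1044
mark_green 0.58 [554.2  -0.9] [553.2  -0.8   3.3] 1159
amber_bottle 0.61 [494.6 -99.6] [494.5 -99.6  82.7] 100
```

View pics/t2.png

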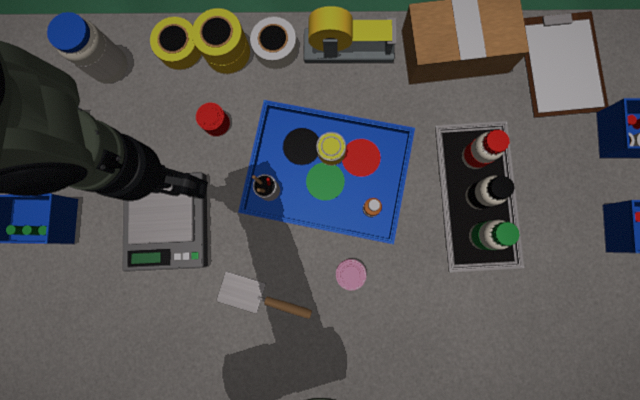

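All three bottles stand on the set-down tray (red 485,148; black 493,190; green 495,235), and the tin is alone at (331,147). The marks measure within 3 mm of the starting positions. Next is the tin, and then the bottles go back.

Run:
```python
from h import *
r.servo_line([618.3,150,HI+40],vel=300); r.goto([*HOME["tin"],HI],rot(YB))
carry(HOME["tin"],YB,14,PAN,np.radians(3.5),62,via=(620,230))
r.servo_line([618.3,200,HI],vel=300); r.servo_line([*HOME["tin"],HI],vel=300)
f=grab("top"); cv2.imwrite("pics/t3.png",f["color"]); P=cloud(f)
for m in r.masks_of("top","tin"):
    X=P[m["mask"]&(f["depth"]>0)]; X=X[(X[:,2]>40)]
    print(round(m["confidence"],2),np.round(X.mean(0),1),len(X))
```

```text
grip 0.692 43.5
held 0.691 hit True z 63.0 t 41.475
0.57 [357.2 -67.2  50.1] 404
```

View pics/t3.png

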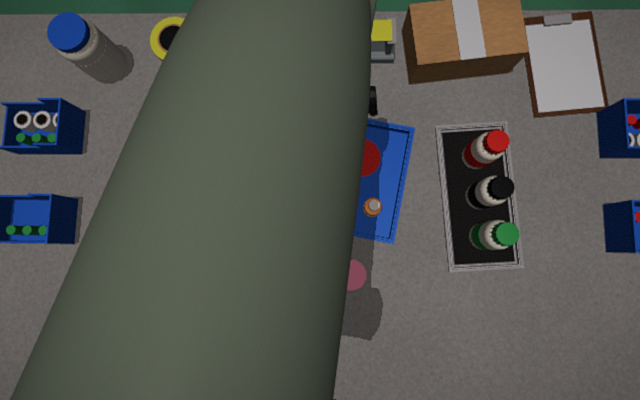

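The arm hides the scale here, so I'll move over the first bottle and check the tin from there before going on.

Run:
```python
from h import *
r.goto([*SLOT["black"],HI],rot(YS))
f=grab("top"); cv2.imwrite("pics/t4.png",f["color"][80:300,80:460]); P=cloud(f)
for m in r.masks_of("top","tin"):
    X=P[m["mask"]&(f["depth"]>0)]; c=np.median(X,0); X=X[X[:,2]>c[2]-5]
    print(round(m["confidence"],2),np.round(X.mean(0),1),len(X))
```

```text
0.95 [358.1 -56.7  50. ] 733
0.7 [682.6 242.   50. ] 627
0.68 [483.2 334.5 102.1] 750
```

View pics/t4.png

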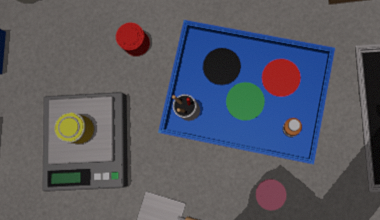

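The tin stands on the pan (crop 73,127) within 2 mm of its centre, and the marks are free. Now the bottles go back.

Run:
```python
from h import *
for k in ("black","red","green"):
    r.goto([*SLOT[k],HI],rot(YS))
    carry(SLOT[k],YS,65,HOME[k],YB,66)
r.servo_line([*SLOT["black"],HI+20],vel=300)
f=grab("top"); cv2.imwrite("pics/t5.png",f["color"]); P=cloud(f)
for q,lo,hi in [("bottle_red",126,145),("bottle_black",126,145),("bottle_green",126,145),("tin",95,110),("amber_bottle",76,90)]:
    for m in r.masks_of("top",q)[:3]:
        X=P[m["mask"]&(f["depth"]>0)]; X=X[(X[:,2]>lo)&(X[:,2]<hi)]
        if len(X)>20: print(q,round(m["confidence"],2),np.round(X.mean(0),1),len(X))
print(r.read_time_s())
```

```text
grip 0.643 42.3
held 0.641 hit True z 67.1 t 52.3083
grip 0.643 43.1
held 0.641 hit True z 67.3 t 60.85
grip 0.646 41.6
held 0.641 hit True z 67.0 t 69.5667
bottle_red 0.65 [605.3 -78.4 132.6] 395
bottle_black 0.85 [627.3  51.7 132.4] 392
bottle_green 0.81 [551.7  -2.7 132.6] 398
tin 0.79 [483.7 333.4 102. ] 751
amber_bottle 0.83 [494.5 -99.6  82.8] 100
72.5833
```

View pics/t5.png

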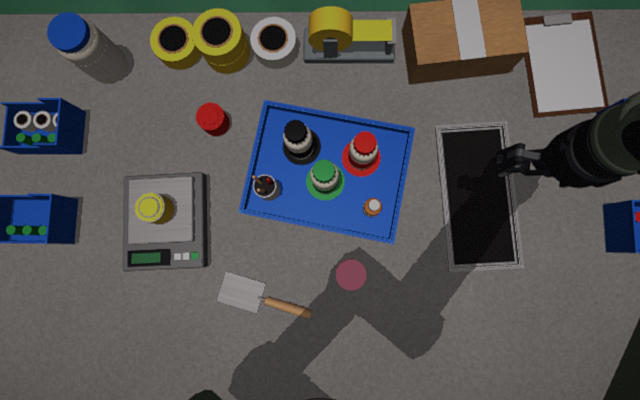

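Each bottle stands on its own mark (black 297,137; red 364,148; green 324,174), within 1–2 mm of where it started. The tin is on the pan at (150,208), and the amber bottle has not moved. I'm handing the job in.

```bash
python3 -c "
from h import *
r.wait(.5); print(r.close_job())"
```

```text
the job is handed in; nothing more can be done
None
```

The job is handed in at about 73 s of the 144 s allowed: the tin is within about 3 mm of the pan's centre, each bottle is back within about 2 mm of where it started on its mark, and the amber bottle was not moved (positions from the last top picture; the judge returned no verdict).

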